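# Snap the tube rotor onto the mini centrifuge and tug-test it

### The job

Fit the round eight-hole tube rotor (not the oblong strip rotor) onto the drive shaft of the open mini centrifuge and press it straight down until it snaps fully home. Then prove that it is locked: pull straight up on its knob with about 10 N, hold that pull steadily for two seconds, and let go, leaving the rotor fully home. Never press or pull on the shaft with more than about 18 N, and leave everything else on the bench where it is.

Things in the scene. Friction and masses are not known exactly. Their poses are not given: they have to be found in the camera images.
- rotor: The tube rotor to fit: loose, black plastic, 120 g give or take a quarter. A round disc 84 mm across with eight tube holes on its sloping upper face, flat underneath. Origin at the centre of the underside, z up along its axis. The rim is 14 mm high, the upper face slopes up to a flat 44 mm across 28 mm above the origin; a knob stands on that. Its yaw does not matter.
- rotor_knob (a point): Top centre of the tube rotor's knob, 58 mm above its underside: a plain upright round knob 24 mm in diameter, 30 mm tall, black plastic, to grip from above.
- rotor_bore (a point): Centre of the mouth of the bore in the tube rotor's underside (same point as the rotor's origin): a blind hole, 25 mm deep, 16 mm wide, with a 4.5 mm thick lip at the mouth behind which the shaft's spring catches snap.
- strip_rotor: The other rotor, not to be used: an oblong black block 84 x 52 mm, 58 mm high over its knob, which is the same round 24 mm knob. Origin at the centre of its underside. Leave it where it is.
- centrifuge: The mini centrifuge: fixed white housing 170 x 150 mm, control panel on its -x side reaching 122 mm from the origin, clear lid thrown back on the +x side (reaching 220 mm from the origin, 175 mm high). Origin at the centre of the underside, z up. Round chamber open to the top, concentric with the shaft: rim 91 mm above the origin, 120 mm inside, 148 mm outside diameter.
- shaft_seat (a point): Centre of the flat steel shoulder (40 mm across) of the drive shaft, 75 mm above the bench, on the chamber's axis, z up. The rotor is fully home when its underside lies on this shoulder (rotor origin at this point). Home, it has 1 to 1.5 mm of vertical play and stays on under a pull of over 25 N; not snapped, it lifts off freely.
- shaft_tip (a point): Top centre of the drive shaft, 25 mm above the shoulder. The oiled steel shaft is 13 mm in diameter, its top 6 mm tapers to 6 mm. Three spring catches stick out of its sides 4 to 15 mm above the shoulder. Lowered without pressing, the rotor stops on the catches about 12 mm short of home; 5 to 14 N downward (more when off-centre) pushes it past them until they snap out over its lip in the last millimetre.
- drive (a joint): Vertical give of the drive shaft on its rubber motor mounts, in m: 0 at rest, positive when pulled up, negative when pressed down, 0.2 mm per newton (5000 N/m, so a 10 N pull over the rotor's own weight lifts the shaft 2 mm).
- stain_bottle: Amber glass bottle, 40 mm across, 85 mm tall, loose; origin at the centre of its underside.
- slide_box: Flat grey slide box 95 x 160 x 30 mm, loose; origin at the centre of its underside.
- sample_pot: Small white open pot, 34 mm across, 30 mm tall, loose; origin at the centre of its underside.
- dish_stack: Stack of clear culture dishes, 86 mm across, 45 mm tall, loose; origin at the centre of its underside.
- oil_bottle: Small white bottle 28 mm across, 55 mm tall, loose; origin at the centre of its underside.

How it is judged (in metres and radians):
On the way, in this order (a step that is already met when the one before it is completed fails the run):
1. the tube rotor is snapped fully home on the shaft: underside within 2.5 mm of the shoulder, centred within 3 mm, level within 0.08 rad (z of rotor in the frame of shaft_seat below 0.0025 m and horizontal distance between rotor and shaft_seat below 0.003 m and angle between rotor's own z axis and vertical below 0.08 rad), for 0.2 s.
2. the rotor is pulled up so that the shaft carries 6.5 to 14 N (lifted 1.3 to 2.8 mm) for 1 s without coming off (value of joint drive between 0.0013 and 0.0028 m and z of rotor in the frame of shaft_seat below 0.004 m), for 1 s.
At the end, for the whole second after the job is handed in: The tube rotor sits on the drive shaft, released and at rest, fully home (underside within 2.5 mm of the shoulder, centred within 3 mm, level within 0.08 rad), the shaft back at its rest height (all of step 1 and value of joint drive between -0.001 and 0.0005 m and linear speed of rotor below 0.01 m/s and contact force between the fingers and rotor below 0.05 N); the robot touches nothing.
It fails at once if the shaft is pulled up with more than 20 N (lifted over 4 mm) (value of joint drive above 0.004 m).
It fails at once if the shaft is pressed down with more than 25 N (sunk over 5 mm) (value of joint drive below -0.005 m).
It fails at once if the strip rotor or another loose thing on the bench is moved by more than 20 mm (distance of any of strip_rotor, stain_bottle, slide_box, sample_pot, dish_stack, oil_bottle from where it was at the start of the episode above 0.02 m).
It also fails if it takes over 69 s, if anything falls off the work surface, if the arm or the gripper's body presses on something with over 40 N, if the wrist force passes 120 N, or if a joint passes its speed limit or range.

### The arm

A 6-joint arm with a two-finger parallel gripper is mounted at the origin on the work surface. World frame = base frame: x ahead of the robot, y to its left, z up, the work surface at z = 0. Lengths are in m, angles in degrees, forces in N, time in s.
With the tool pointing down it reaches from about 0.275 to 0.825 m from the base axis. Payload 4.9 kg.
Tool frame: the origin (TCP) lies midway between the tips of the shut fingers; the grasp point (between the pads) lies 19 mm behind it; z points along the fingers, y is the line along which they close (so a half turn about z gives the same grasp; the last joint's range is limited). The gripper opens to 85 mm and grips with 20 to 120 N. Pads are 22 mm wide; open, the fingers measure 114 mm over their backs; the gripper's body (76 mm by 85 mm) begins 54 mm behind the grasp point. The pads swing forward as they close: fully open they stand 13 mm farther back than shut.
Start: joints at [-83.32, 18.69, -11.035, 60.275, 0, 82.311], TCP at [0.137, -0.533, 0.197] pointing down, gripper open.
Joint ranges: [-152.03, 152.03], [-55.5, 102.48], [-74.3, 77.21], [-110.64, 120.58], [-84.22, 78.4], [-180, 180]. Speed limits (degrees/s): [147.25, 147.25, 180, 180, 180, 180].

### API

Orientations are given as [roll, pitch, yaw] about the fixed x, y, z axes, in that order (R = Rz(yaw) Ry(pitch) Rx(roll)).
In Python, from rig import arm, imaging gives the robot as it stands. The module is installed in compiled form; this text tells all that it offers.
- The arm moves only by the tool drive_tool, never from a script. Its argument "motion" is a list of rows, each a list of 3 entries, a list of its own where there are three numbers: the turn, a rotation vector about the tool's x, y, z in rad, then the shift along the tool's x, y, z in cm, then the opening, from 0 (shut) to 1 (fully open). A call has 1 to 10 rows; each row is the pose to reach, as a shift and turn from the pose commanded when the call began, along the tool's axes at that moment; what a row does not reach only later rows make up. A row lasts 1/10 s, in which the tool goes at most 50 mm and 8.59 degrees, less where a joint would pass 70% of its speed; a pose out of reach is approached as far as the arm can. A call with a gripper value outside its range is refused whole. The fingers move at their own pace and stop on an object; "squeeze" is the grip in N (left out, the last holds). Time passes only in rows, so rows that repeat a pose let the fingers close. It gives the time, the measured TCP pose, the force, the opening and the grip force at its end, in the units of the state.
- arm.sense(): the state, without advancing time (a new reading comes with each control period).
- imaging.get_image(name): name is "scene" or "side" or "wrist"; returns the picture (400x640x3 uint8, red, green, blue); there is no depth.
- imaging.camera_info(name): a dict with "fx", "fy", "cx", "cy" (pixels), "origin" and "orientation" of the camera in the world. Camera axes: x right, y up, looking along -z (the intrinsics and any distortion apply to the point x, -y, -z); pixel columns grow to the right and rows downward; lengths in m; the calibration is good to about 2 mm. A picture is of the moment at which its call begins: read the wrist's pose just before it. camera_info takes no time and is no camera call; for the wrist camera it gives the pose at the moment of the call.
- arm.job_done(): hands the job in; it is judged then, once.
The state is a dict: "time": time; "joint_positions": joint angles; "joint_vel": joint speeds; "joint_torque": joint torques, N m; "tcp_pos": TCP position; "eef_rot": TCP orientation; "force": force on the tool from outside, world axes, zero at the start; "moment": the same for the moment, N m; "finger_gap": finger opening in m; "gripper_force": force on a finger pad.
Only numpy, scipy, OpenCV 4.12 (cv2) and the standard library are available. Lean on these libraries where they do the work, as an engineer would, in place of code of your own. Each camera call takes 0.05 s, during which the arm holds its last target. There are 200 camera calls.

## Working session

There is one attempt and no reset: what is moved stays moved. The work goes in short steps, Python scripts to look and compute and a tool call to move; the robot and the scene stay as the last step left them, time stands still between calls to the robot, and variables do not carry over. Pictures are saved under pics/ and viewed, at most 10 in all, crops included, and the job is handed in when it is done.

Besides the shell and the picture viewer there is one more tool, called after ">>>" as name(argument=value, ...), one argument or row to a line, values as JSON. drive_tool: Moves the arm, as the interface text tells. Its arguments: {"type":"object","properties":{"motion":{"type":"array"},"squeeze":{"type":"number"}},"required":["motion"]}

```bash
mkdir -p pics; cat > h.py <<'E'
import numpy as np, cv2
from rig import arm, imaging
from scipy.spatial.transform import Rotation as R
def snap(n,f):
    im=imaging.get_image(n); cv2.imwrite('pics/'+f,cv2.cvtColor(im,cv2.COLOR_RGB2BGR)); return im
E
python3 - <<'E'
from h import *
for n in ("scene","side","wrist"):
    i=imaging.camera_info(n);print(n,i)
a=snap("scene","s1.png");b=snap("side","d1.png");snap("wrist","w1.png")
print(arm.sense())
E
```

```text
scene {'fx': 481.8461052858578, 'fy': 481.8461052858578, 'cx': 320.7938329954647, 'cy': 204.5184085617043, 'origin': array([1.24176019, 0.49984   , 0.78232669]), 'orientation': array([5.22758764e+01, 9.19098627e-03, 1.29273641e+02])}
side {'fx': 382.4696267352275, 'fy': 382.4696267352275, 'cx': 315.1165705235481, 'cy': 197.19454030918385, 'origin': array([ 0.2432337 , -0.71417345,  0.72383755]), 'orientation': array([ 47.32473519,  -0.57421567, -22.42612673])}
wrist {'fx': 293.00165885480754, 'fy': 293.00165885480754, 'cx': 318.9209249363304, 'cy': 203.5125702114341, 'origin': array([ 0.21120858, -0.51303871,  0.37346293]), 'orientation': array([-17.46266536,   0.13013987, -75.69097403])}
{'time': 0.15, 'joint_positions': array([-8.33189892e+01,  1.87230034e+01, -1.10774363e+01,  6.02758851e+01,
       -1.04420058e-03,  8.23103977e+01]), 'joint_vel': array([-0.03409324, -0.12126798,  0.2009831 , -0.03895277,  0.01025143,
        0.04428499]), 'joint_torque': array([ 1.25254097e-03, -4.43704283e+01,  2.62665242e+01,  1.04678044e-02,
       -7.16581712e-05,  1.49263172e-05]), 'tcp_pos': array([ 0.13644973, -0.53230569,  0.19688559]), 'eef_rot': array([-1.79924222e+02, -9.17792177e-03,  1.43706078e+01]), 'force': array([ 0.48995727,  0.43078139, -0.37531543]), 'moment': array([-0.03214206, -0.02424739, -0.01816997]), 'gripper_force': 0.0, 'finger_gap': 0.08542107143072039}
```

View pics/s1.png

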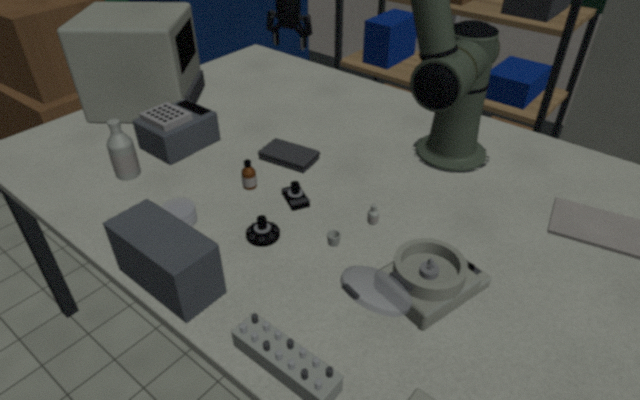

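View pics/d1.png

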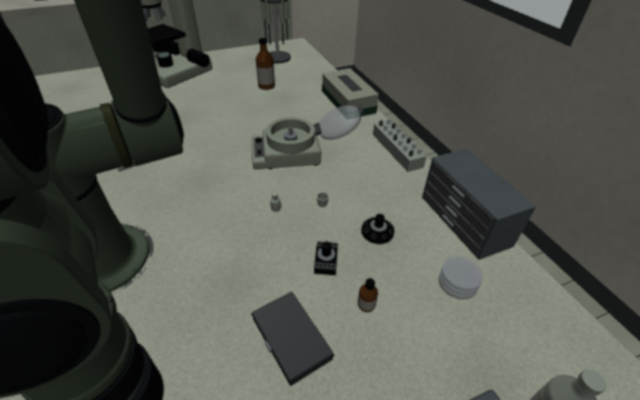

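The scene view shows the tube rotor (knob top about 262,219), strip rotor (295,186) and shaft (430,260). The side view shows the rotor knob at (380,218), the strip knob at (326,247) and the shaft at (291,130). Next I'll refine by casting rays.

```bash
cat >> h.py <<'E'
def ray(i,u,v):
    d=np.array([(u-i['cx'])/i['fx'],-(v-i['cy'])/i['fy'],-1.])
    return i['origin'],R.from_euler('xyz',i['orientation'],degrees=True).apply(d)
def plane(i,u,v,z):
    o,d=ray(i,u,v); return o+d*(z-o[2])/d[2]
def tri(rs):
    A=0;b=0
    for o,d in rs:
        d=d/np.linalg.norm(d);P=np.eye(3)-np.outer(d,d);A=A+P;b=b+P@o
    return np.linalg.solve(A,b)
E
python3 - <<'E'
from h import *
S=imaging.camera_info("scene");D=imaging.camera_info("side")
for n,a,b,z in [("knob",(262,219),(380,217),.058),("strip",(295,186),(326,243),.058),("tip",(430,259),(291,129),.1)]:
    print(n,tri([ray(S,*a),ray(D,*b)]),plane(S,*a,z),plane(D,*b,z))
s=cv2.imread('pics/s1.png');d=cv2.imread('pics/d1.png')
f=lambda m,x,y,w,h:cv2.resize(m[y:y+h,x:x+w],(400,300),interpolation=cv2.INTER_CUBIC)
cv2.imwrite('pics/c1.png',np.vstack([np.hstack([f(s,232,172,80,80*3//4+15),f(s,370,225,120,90)]),np.hstack([f(d,340,195,80,60),f(d,240,100,120,90)])]))
E
```

```text
knob [ 0.64607375 -0.16961496  0.0540186 ] [ 0.6483035  -0.16521137  0.058     ] [ 0.64461605 -0.17370412  0.058     ]
strip [ 0.49216948 -0.19796691  0.05327424] [ 0.49860212 -0.19414876  0.058     ] [ 0.48928319 -0.20035364  0.058     ]
tip [0.55626094 0.22308126 0.09497236] [0.55863165 0.22592453 0.1       ] [0.55479344 0.21274933 0.1       ]
```

View pics/c1.png

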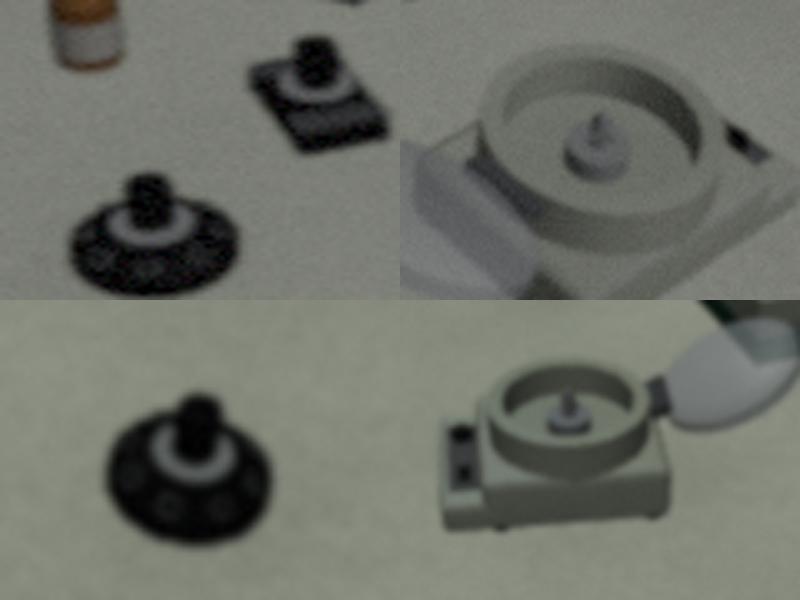

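Crop: the rotor knob top is at about scene (262,217) and side (380,216), and the shaft tip at scene (430,259.5) and side (291,129). I'll go above the rotor while turning the wrist.

>>> drive_tool(
  motion=[
    [[0, 0, -1.5], [58, -22, 0], 0.7],
    [[0, 0, -1.5], [58, -22, 0], 0.7],
    [[0, 0, -1.5], [58, -22, 0], 0.7],
    [[0, 0, -1.5], [58, -22, 0], 0.7],
    [[0, 0, -1.5], [58, -22, 0], 0.7],
    [[0, 0, -1.5], [58, -22, 0], 0.7],
    [[0, 0, -1.5], [58, -22, 0], 0.7],
    [[0, 0, -1.5], [58, -22, 0], 0.7],
    [[0, 0, -1.5], [58, -22, 0], 0.7],
    [[0, 0, -1.5], [58, -22, 0], 0.7],
  ],
  squeeze=30,
)

```text
time: 1.15
tcp_pos: [0.5467, -0.2434, 0.1973]
eef_rot: [-180.0, -0.0, 100.7]
force: [-0.1, -1.0, 0.4]
finger_gap: 0.0597
gripper_force: 0.0
```

>>> drive_tool(
  motion=[
    [[0, 0, -1.4], [5.3, 11, 0], 0.7],
    [[0, 0, -1.4], [5.3, 11, 0], 0.7],
    [[0, 0, -1.4], [5.3, 11, 0], 0.7],
    [[0, 0, -1.4], [5.3, 11, 0], 0.7],
    [[0, 0, -1.4], [5.3, 11, 0], 0.7],
    [[0, 0, -1.4], [5.3, 11, 0], 0.7],
    [[0, 0, -1.4], [5.3, 11, 0], 0.7],
    [[0, 0, -1.4], [5.3, 11, 0], 0.7],
    [[0, 0, -1.4], [5.3, 11, 0], 0.7],
    [[0, 0, -1.4], [5.3, 11, 0], 0.7],
  ],
)

```text
time: 2.15
tcp_pos: [0.6438, -0.173, 0.1969]
eef_rot: [180.0, -0.1, -179.3]
force: [-0.4, 0.3, 0.3]
finger_gap: 0.0595
gripper_force: 0.0
```

```bash
python3 - <<'E'
from h import *
i=imaging.camera_info("wrist");im=snap("wrist","w2.png");print(i,arm.sense()['tcp_pos'],arm.sense()['eef_rot'])
np.save('w2.npy',np.r_[i['origin'],i['orientation']])
E
```

```text
{'fx': 293.00165885480754, 'fy': 293.00165885480754, 'cx': 318.9209249363304, 'cy': 203.5125702114341, 'origin': array([ 0.56753693, -0.17374588,  0.37375078]), 'orientation': array([-1.74196527e+01, -5.34736056e-02,  9.06795440e+01])} [ 0.64381861 -0.17302089  0.19693864] [ 1.79978437e+02 -5.32159495e-02 -1.79269838e+02]
```

View pics/w2.png

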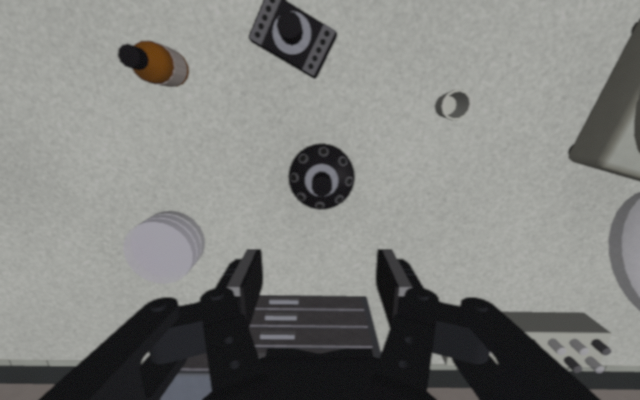

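The wrist view shows the tube rotor disc centred near (322,177), with the knob leaning downward in the image to about (321,185). The strip rotor, pot, dishes and bottle are all clear of it. I'll fit the disc contour.

```bash
cat >> h.py <<'E'
def wcam(f):
    i=dict(imaging.camera_info("wrist"));a=np.load(f);i['origin']=a[:3];i['orientation']=a[3:];return i
E
python3 - <<'E'
from h import *
i=wcam('w2.npy');g=cv2.imread('pics/w2.png',0)
m=((g<95)*255).astype(np.uint8);m[:130]=0;m[225:]=0;m[:,:270]=0;m[:,375:]=0
c=max(cv2.findContours(m,0,1)[0],key=cv2.contourArea);h=cv2.convexHull(c)
(e,ax,_)=cv2.fitEllipse(h);print(e,ax,cv2.boundingRect(c))
for z in(0.,.008,.014):print(z,plane(i,*e,z))
# disc outline points on z=.014 lower and ~.007 mean circle
P=np.array([plane(i,*p,.012)[:2] for p in h[:,0,:]],np.float32);print(cv2.minEnclosingCircle(P))
k=g[165:200,305:340];print(k[::2,::2])
E
```

```text
(321.0089416503906, 176.14154052734375) (65.30562591552734, 65.49092864990234) (289, 144, 65, 65)
0.0 [ 0.64750346 -0.16973637  0.        ]
0.008 [ 0.6457918  -0.16982219  0.008     ]
0.014 [ 0.64450806 -0.16988655  0.014     ]
((0.6463368535041809, -0.16994024813175201), 0.041922178119421005)
[[ 23  23  24  33  63  92 110 117 120 117 111  95  68  37  29  28  30  40]
 [ 27  26  41  83 114 124 126 126 126 126 125 125 118  91  52  33  31  32]
 [ 24  40  89 119 127 127 126 124 124 124 124 125 124 122 100  55  35  34]
 [ 30  78 118 126 127 123 111  89  85  91 106 121 125 127 124  93  44  41]
 [ 52 108 126 127 122  92  53  29  22  25  45  87 117 128 126 113  67  41]
 [ 72 121 127 123  98  43  14  14  13  18  18  30  79 121 124 120  88  44]
 [ 95 124 125 114  62  20  18  21  25  23  24  18  48 105 123 124 103  52]
 [ 98 124 124 102  43  23  26  27  26  24  25  25  32  86 123 127 108  55]
 [ 98 124 124  94  35  26  24  23  24  22  24  25  26  73 121 126 107  51]
 [ 93 122 122  92  35  22  23  23  24  27  25  21  26  65 118 123 100  44]
 [ 73 119 123  91  32  27  26  25  24  23  24  25  22  62 117 121  89  35]
 [ 46 104 123  92  29  24  24  24  24  23  24  25  26  65 116 111  63  29]
 [ 29  75 116 103  45  23  25  21  22  23  26  25  27  73 113  83  33  26]
 [ 22  36  85 112  72  28  25  24  24  22  23  25  50  97  95  44  23  24]
 [ 29  20  39  79  86  56  29  25  24  26  28  43  71  80  49  24  25  25]
 [ 48  25  20  29  54  71  55  28  27  27  47  58  49  31  23  23  42  56]
 [ 51  28  17  21  22  26  29  27  27  26  32  26  23  22  23  40  55  52]
 [ 37  18  22  22  19  20  23  24  23  19  21  21  18  23  27  53  49  32]]
```

>>> drive_tool(
  motion=[
    [[0, 0, 0], [-0.2, 0.3, 5], 0.7],
    [[0, 0, 0], [-0.2, 0.3, 10], 0.7],
    [[0, 0, 0], [-0.2, 0.3, 14], 0.7],
    [[0, 0, 0], [-0.2, 0.3, 15.7], 0.7],
    [[0, 0, 0], [-0.2, 0.3, 16.6], 0.7],
    [[0, 0, 0], [-0.2, 0.3, 16.6], 0.5],
    [[0, 0, 0], [-0.2, 0.3, 16.6], 0.3],
    [[0, 0, 0], [-0.2, 0.3, 16.6], 0.15],
    [[0, 0, 0], [-0.2, 0.3, 16.6], 0],
    [[0, 0, 0], [-0.2, 0.3, 16.6], 0],
  ],
  squeeze=50,
)

```text
time: 3.2
tcp_pos: [0.6468, -0.1704, 0.0326]
eef_rot: [-180.0, 0.1, -179.5]
force: [0.4, 0.1, 0.8]
finger_gap: 0.0001
gripper_force: 0.0
```

>>> drive_tool(
  motion=[
    [[0, 0, 0], [0, 0, 0], 0],
    [[0, 0, 0], [0, 0, 0], 0],
    [[0, 0, 0], [0, 0, 0], 0],
    [[0, 0, 0], [0, 0, 0], 0],
  ],
)

```text
time: 3.6
tcp_pos: [0.6461, -0.1701, 0.0314]
eef_rot: [180.0, -0.0, -179.5]
force: [0.1, 0.2, 0.4]
finger_gap: 0.0002
gripper_force: 0.0
```

The fingers shut on nothing, so I'll look.

```bash
python3 - <<'E'
from h import *
w=snap("wrist","w3.png");s=snap("side","d3.png");c=snap("scene","s3.png")
f=lambda m,x,y,w,h:cv2.resize(m[y:y+h,x:x+w],(400,300),interpolation=cv2.INTER_CUBIC)
o=np.vstack([np.hstack([f(w,0,0,640,400),f(w,220,180,200,150)]),np.hstack([f(s,320,150,120,90),f(c,210,160,120,90)])])
cv2.imwrite('pics/c3.png',o[:,:,::-1])
E
```

```text
(no output)
```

View pics/c3.png

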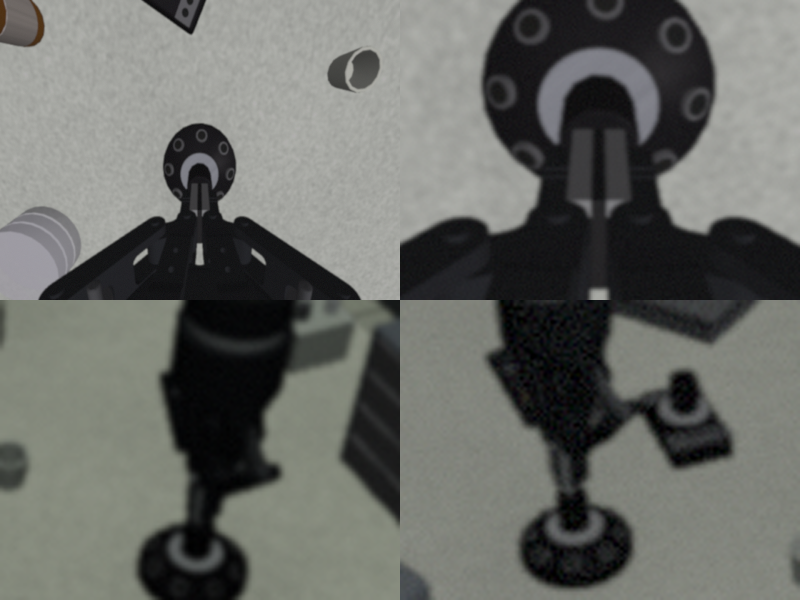

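The wrist crop shows the shut fingers over the knob, with their tips at about v=242. The real tips are therefore some 30 mm behind the reported TCP. I'll check this by touching the knob top gently.

>>> drive_tool(
  motion=[
    [[0, 0, 0], [0, 0, 0.2], 0],
    [[0, 0, 0], [0, 0, 0.3], 0],
    [[0, 0, 0], [0, 0, 0.4], 0],
    [[0, 0, 0], [0, 0, 0.4], 0],
  ],
)

```text
time: 4.15
tcp_pos: [0.6459, -0.1701, 0.0272]
eef_rot: [180.0, -0.0, -179.5]
force: [0.4, -0.3, -0.1]
finger_gap: -0.0
gripper_force: 0.0
```

>>> drive_tool(
  motion=[
    [[0, 0, 0], [0, 0, 0.1], 0],
    [[0, 0, 0], [0, 0, 0.2], 0],
    [[0, 0, 0], [0, 0, 0.3], 0],
    [[0, 0, 0], [0, 0, 0.3], 0],
  ],
)

```text
time: 4.55
tcp_pos: [0.6461, -0.1702, 0.0244]
eef_rot: [-180.0, 0.0, -179.5]
force: [-0.2, -0.3, 0.0]
finger_gap: 0.0002
gripper_force: 0.0
```

>>> drive_tool(
  motion=[
    [[0, 0, 0], [0, 0, 0.1], 0],
    [[0, 0, 0], [0, 0, 0.2], 0],
    [[0, 0, 0], [0, 0, 0.2], 0],
  ],
)

```text
time: 4.85
tcp_pos: [0.6462, -0.1702, 0.0243]
eef_rot: [-180.0, 0.0, -179.5]
force: [-4.2, 1.7, 9.8]
finger_gap: -0.0001
gripper_force: 5.2
```

>>> drive_tool(
  motion=[
    [[0, 0, 0], [0, 0, 0.1], 0],
    [[0, 0, 0], [0, 0, 0.2], 0],
    [[0, 0, 0], [0, 0, 0.2], 0],
  ],
)

```text
time: 5.15
tcp_pos: [0.6463, -0.1703, 0.0242]
eef_rot: [-179.9, 0.1, -179.5]
force: [-8.4, 2.6, 22.2]
finger_gap: -0.0002
gripper_force: 10.7
```

Contact came at TCP z=0.0243, so the real tips sit 34 mm behind the TCP. I'll lift off, open, go down and grip.

>>> drive_tool(
  motion=[
    [[0, 0, 0], [0, 0, -1], 0.6],
    [[0, 0, 0], [0, 0, -1], 0.6],
    [[0, 0, 0], [0, 0, -1], 0.6],
    [[0, 0, 0], [0, 0, -1], 0.6],
    [[0, 0, 0], [0, 0, -1], 0.6],
    [[0, 0, 0], [0, 0, -1], 0.6],
    [[0, 0, 0], [0, 0, -1], 0.6],
  ],
)

```text
time: 5.85
tcp_pos: [0.6459, -0.1701, 0.0301]
eef_rot: [180.0, -0.0, -179.5]
force: [0.2, 0.6, 0.6]
finger_gap: 0.0513
gripper_force: 0.0
```

>>> drive_tool(
  motion=[
    [[0, 0, 0], [0, 0, 1.0], 0.6],
    [[0, 0, 0], [0, 0, 2.0], 0.6],
    [[0, 0, 0], [0, 0, 2.7], 0.6],
    [[0, 0, 0], [0, 0, 3.0], 0.6],
    [[0, 0, 0], [0, 0, 3.0], 0.6],
  ],
)

```text
time: 6.35
tcp_pos: [0.6454, -0.1699, -0.0006]
eef_rot: [180.0, -0.1, -179.5]
force: [0.5, -0.3, -0.4]
finger_gap: 0.0514
gripper_force: 0.0
```

>>> drive_tool(
  motion=[
    [[0, 0, 0], [0, 0, 0], 0.4],
    [[0, 0, 0], [0, 0, 0], 0.3],
    [[0, 0, 0], [0, 0, 0], 0.2],
    [[0, 0, 0], [0, 0, 0], 0],
    [[0, 0, 0], [0, 0, 0], 0],
    [[0, 0, 0], [0, 0, 0], 0],
  ],
  squeeze=60,
)

```text
time: 6.95
tcp_pos: [0.6466, -0.1704, 0.0012]
eef_rot: [-180.0, 0.1, -179.5]
force: [-1.9, 0.4, 4.9]
finger_gap: 0.022
gripper_force: 59.1
```

Gripped, gap 22 mm. I'll lift and carry it towards the shaft, staying on the -x side of the lid.

>>> drive_tool(
  motion=[
    [[0, 0, 0], [0, 0, -2], 0],
    [[0, 0, 0], [0, 0, -5], 0],
    [[0, 0, 0], [0, 0, -9], 0],
    [[0, 0, 0], [0, 0, -13], 0],
    [[0, 0, 0], [2, 2, -16], 0],
    [[0, 0, 0], [5, 5, -16], 0],
    [[0, 0, 0], [8, 9, -16], 0],
    [[0, 0, 0], [10, 13, -16], 0],
    [[0, 0, 0], [11, 17, -16], 0],
    [[0, 0, 0], [11, 21, -16], 0],
  ],
)

```text
time: 7.95
tcp_pos: [0.5317, 0.0401, 0.1601]
eef_rot: [180.0, -0.1, -179.5]
force: [1.0, -0.5, -1.5]
finger_gap: 0.0217
gripper_force: 58.9
```

```bash
python3 - <<'E'
from h import *
i=imaging.camera_info("wrist");im=snap("wrist","w4.png");s=arm.sense();print(i['origin'],i['orientation'],s['tcp_pos'],s['eef_rot'],s['force'],s['finger_gap'])
np.save('w4.npy',np.r_[i['origin'],i['orientation']])
E
```

```text
[0.45560833 0.03985442 0.33702797] [-1.73616376e+01 -3.27455757e-02  9.04243240e+01] [0.53200803 0.04619662 0.16023453] [ 1.79690626e+02 -8.02314743e-02 -1.79181380e+02] [-0.42574017  3.76321646 -1.4603819 ] 0.022125353344947876
```

View pics/w4.png

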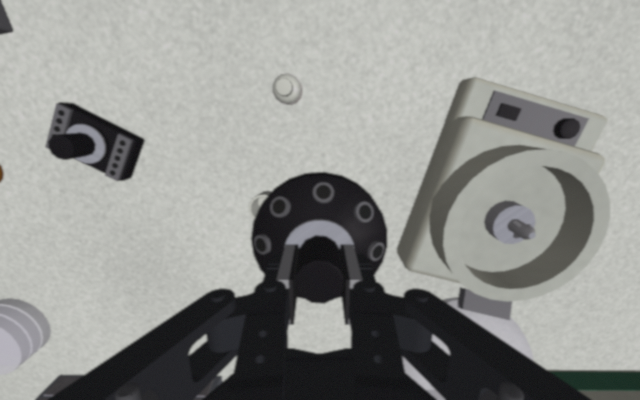

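The wrist view shows the rotor held level, with its disc at about (320,235). The shaft shoulder is near (514,223), its tip near (526,233), and the lid is at the lower right.

```bash
python3 - <<'E'
from h import *
i=wcam('w4.npy')
for uv,z in [((513,222),.075),((526,233),.1)]: print(plane(i,*uv,z))
g=cv2.imread('pics/w4.png',0)
cv2.imwrite('pics/c4.png',cv2.resize(g[190:270,465:571],(795,600),interpolation=cv2.INTER_CUBIC))
# held disc upper arc: points on rim, fit circle at z of rim top edge/bottom
m=((g<95)*255).astype(np.uint8);m[:165]=0;m[245:]=0;m[:,:245]=0;m[:,395:]=0
c=max(cv2.findContours(m,0,1)[0],key=cv2.contourArea)[:,0,:]
c=np.array([p for p in c if 165<p[1]<240 and abs(np.hypot(p[0]-320,p[1]-240)-67)<6])
for z in (.16,.173):
    P=np.array([plane(i,*p,z)[:2] for p in c]);A=np.c_[2*P,np.ones(len(P))];x=np.linalg.lstsq(A,(P**2).sum(1),rcond=None)[0]
    print(z,len(c),x[:2],np.sqrt(x[2]+x[:2]@x[:2]))
print('tcp at pic ~', i['origin']+[.0763,.0005,-.1768])
E
```

```text
[0.55470711 0.22632539 0.075     ]
[0.55544862 0.22203157 0.1       ]
0.16 196 [0.53489379 0.04042158] 0.0434939855859583
0.173 196 [0.52907148 0.04037993] 0.04030001683074985
tcp at pic ~ [0.53190833 0.04035442 0.16022797]
```

View pics/c4.png

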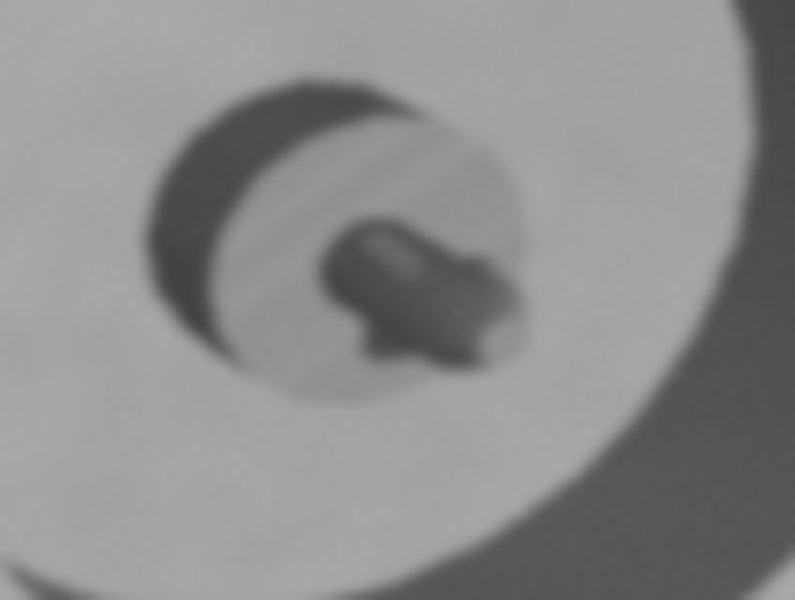

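>>> drive_tool(
  motion=[
    [[0, 0, 0], [0, 4, 0], 0],
    [[0, 0, 0], [-0.5, 8, 0], 0],
    [[0, 0, 0], [-1, 12, 0], 0],
    [[0, 0, 0], [-2, 16, 0], 0],
    [[0, 0, 0], [-2.5, 18, 0], 0],
    [[0, 0, 0], [-2.5, 18.7, 0], 0],
    [[0, 0, 0], [-2.5, 18.7, 0], 0],
    [[0, 0, 0], [-2.5, 18.7, 0], 0],
    [[0, 0, 0], [-2.5, 18.7, 0], 0],
  ],
)

```text
time: 8.9
tcp_pos: [0.5572, 0.2247, 0.1604]
eef_rot: [-180.0, -0.0, -179.6]
force: [-0.6, -0.8, -0.5]
finger_gap: 0.0221
gripper_force: 59.3
```

>>> drive_tool(
  motion=[
    [[0, 0, 0], [0, 0.2, 2], 0],
    [[0, 0, 0], [0, 0.2, 4], 0],
    [[0, 0, 0], [0, 0.2, 5.3], 0],
    [[0, 0, 0], [0, 0.2, 5.5], 0],
    [[0, 0, 0], [0, 0.2, 5.5], 0],
    [[0, 0, 0], [0, 0.2, 5.5], 0],
  ],
)

```text
time: 9.5
tcp_pos: [0.5582, 0.228, 0.1065]
eef_rot: [180.0, 0.1, -179.5]
force: [-0.2, -0.7, -1.3]
finger_gap: 0.022
gripper_force: 59.3
```

```bash
python3 - <<'E'
from h import *
i=imaging.camera_info("wrist");np.save('w5.npy',np.r_[i['origin'],i['orientation']])
w=snap("wrist","w5.png");d=snap("side","d5.png");c=snap("scene","s5.png");s=arm.sense();print(i['origin'],s['tcp_pos'],s['force'])
f=lambda m,x,y,w,h:cv2.resize(m[y:y+h,x:x+w],(400,300),interpolation=cv2.INTER_CUBIC)
o=np.vstack([cv2.resize(w[90:290,120:520],(800,300)) if 0 else cv2.resize(w[100:310,40:600],(800,300)),np.hstack([f(d,250,75,80,60),f(c,380,205,100,75)])])
cv2.imwrite('pics/c5.png',o[:,:,::-1])
E
```

```text
[0.48146272 0.22760125 0.28307529] [0.55811041 0.22820618 0.10643026] [ 1.30435246 -0.29231421 -1.71726674]
```

View pics/c5.png

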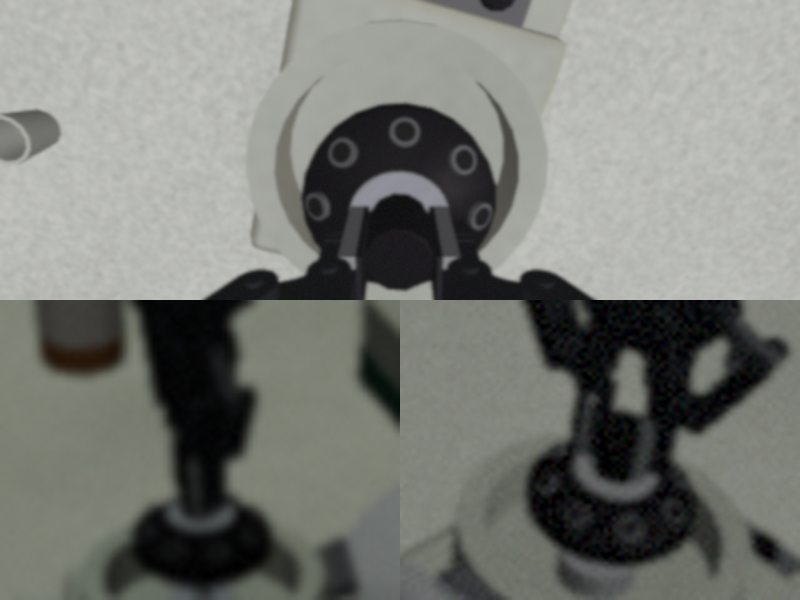

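The rotor is concentric with the chamber to about 1 mm: the wrist crop has the rim centre at about 397 and the rotor at 400. I'll descend to just above the catches.

>>> drive_tool(
  motion=[
    [[0, 0, 0], [0.1, -0.1, 0.3], 0],
    [[0, 0, 0], [0.1, -0.1, 0.6], 0],
    [[0, 0, 0], [0.1, -0.1, 0.9], 0],
    [[0, 0, 0], [0.1, -0.1, 1.2], 0],
    [[0, 0, 0], [0.1, -0.1, 1.4], 0],
    [[0, 0, 0], [0.1, -0.1, 1.4], 0],
    [[0, 0, 0], [0.1, -0.1, 1.4], 0],
  ],
)

```text
time: 10.35
tcp_pos: [0.5564, 0.2271, 0.0914]
eef_rot: [180.0, -0.0, -179.5]
force: [-0.2, 0.3, -1.2]
finger_gap: 0.0222
gripper_force: 59.3
```

>>> drive_tool(
  motion=[
    [[0, 0, 0], [0, 0, 0.1], 0],
    [[0, 0, 0], [0, 0, 0.2], 0],
    [[0, 0, 0], [0, 0, 0.3], 0],
    [[0, 0, 0], [0, 0, 0.4], 0],
    [[0, 0, 0], [0, 0, 0.5], 0],
    [[0, 0, 0], [0, 0, 0.5], 0],
  ],
)

```text
time: 10.95
tcp_pos: [0.5569, 0.227, 0.0867]
eef_rot: [-180.0, 0.0, -179.5]
force: [-0.0, -0.1, 1.2]
finger_gap: 0.0221
gripper_force: 59.3
```

Contact with the catches is starting, so I'll press on gently.

>>> drive_tool(
  motion=[
    [[0, 0, 0], [0, 0, 0.1], 0],
    [[0, 0, 0], [0, 0, 0.2], 0],
    [[0, 0, 0], [0, 0, 0.3], 0],
    [[0, 0, 0], [0, 0, 0.4], 0],
    [[0, 0, 0], [0, 0, 0.4], 0],
  ],
)

```text
time: 11.45
tcp_pos: [0.5565, 0.2271, 0.0824]
eef_rot: [180.0, 0.0, -179.5]
force: [0.0, -1.5, -2.3]
finger_gap: 0.022
gripper_force: 59.5
```

>>> drive_tool(
  motion=[
    [[0, 0, 0], [0, 0, 0.1], 0],
    [[0, 0, 0], [0, 0, 0.2], 0],
    [[0, 0, 0], [0, 0, 0.3], 0],
    [[0, 0, 0], [0, 0, 0.4], 0],
    [[0, 0, 0], [0, 0, 0.4], 0],
  ],
)

```text
time: 11.95
tcp_pos: [0.5556, 0.2269, 0.0777]
eef_rot: [-180.0, -0.1, -179.5]
force: [1.3, -0.3, -2.4]
finger_gap: 0.0217
gripper_force: 59.2
```

>>> drive_tool(
  motion=[
    [[0, 0, 0], [0, 0, 0.1], 0],
    [[0, 0, 0], [0, 0, 0.2], 0],
    [[0, 0, 0], [0, 0, 0.2], 0],
  ],
)

```text
time: 12.25
tcp_pos: [0.5562, 0.227, 0.0763]
eef_rot: [180.0, -0.0, -179.5]
force: [0.7, 0.5, -2.8]
finger_gap: 0.0221
gripper_force: 59.2
```

>>> drive_tool(
  motion=[
    [[0, 0, 0], [0, 0, 0.1], 0],
    [[0, 0, 0], [0, 0, 0.2], 0],
    [[0, 0, 0], [0, 0, 0.2], 0],
  ],
)

```text
time: 12.55
tcp_pos: [0.5566, 0.2271, 0.0751]
eef_rot: [180.0, 0.0, -179.5]
force: [-1.6, -0.1, 3.8]
finger_gap: 0.0222
gripper_force: 59.5
```

>>> drive_tool(
  motion=[
    [[0, 0, 0], [0, 0, 0.1], 0],
    [[0, 0, 0], [0, 0, 0.2], 0],
    [[0, 0, 0], [0, 0, 0.2], 0],
  ],
)

```text
time: 12.85
tcp_pos: [0.5569, 0.2272, 0.0738]
eef_rot: [180.0, 0.1, -179.5]
force: [-3.6, -0.6, 10.3]
finger_gap: 0.0218
gripper_force: 60.2
```

>>> drive_tool(
  motion=[
    [[0, 0, 0], [0, 0, 0.1], 0],
    [[0, 0, 0], [0, 0, 0.1], 0],
    [[0, 0, 0], [0, 0, 0.1], 0],
  ],
)

```text
time: 13.15
tcp_pos: [0.5571, 0.2272, 0.0734]
eef_rot: [180.0, 0.1, -179.5]
force: [-3.7, -1.1, 11.7]
finger_gap: 0.022
gripper_force: 60.4
```

>>> drive_tool(
  motion=[
    [[0, 0, 0], [0, 0, -0.1], 0],
    [[0, 0, 0], [0, 0, -0.2], 0],
    [[0, 0, 0], [0, 0, -0.3], 0],
    [[0, 0, 0], [0, 0, -0.4], 0],
    [[0, 0, 0], [0, 0, -0.4], 0],
    [[0, 0, 0], [0, 0, -0.4], 0],
  ],
)

```text
time: 13.75
tcp_pos: [0.5568, 0.2272, 0.0755]
eef_rot: [180.0, 0.0, -179.5]
force: [0.1, 0.0, 2.3]
finger_gap: 0.0219
gripper_force: 59.7
```

>>> drive_tool(
  motion=[
    [[0, 0, 0], [0, 0, -0.1], 0],
    [[0, 0, 0], [0, 0, -0.2], 0],
    [[0, 0, 0], [0, 0, -0.2], 0],
    [[0, 0, 0], [0, 0, -0.2], 0],
  ],
)

```text
time: 14.15
tcp_pos: [0.556, 0.2269, 0.0771]
eef_rot: [-180.0, -0.1, -179.5]
force: [0.0, 0.6, -2.1]
finger_gap: 0.0222
gripper_force: 59.6
```

>>> drive_tool(
  motion=[
    [[0, 0, 0], [0, 0, -0.1], 0],
    [[0, 0, 0], [0, 0, -0.2], 0],
    [[0, 0, 0], [0, 0, -0.2], 0],
    [[0, 0, 0], [0, 0, -0.2], 0],
  ],
)

```text
time: 14.55
tcp_pos: [0.556, 0.2269, 0.0789]
eef_rot: [-180.0, -0.1, -179.5]
force: [1.0, 0.0, -6.1]
finger_gap: 0.022
gripper_force: 59.0
```

>>> drive_tool(
  motion=[
    [[0, 0, 0], [0, 0, -0.1], 0],
    [[0, 0, 0], [0, 0, -0.15], 0],
    [[0, 0, 0], [0, 0, -0.15], 0],
    [[0, 0, 0], [0, 0, -0.15], 0],
  ],
)

```text
time: 14.95
tcp_pos: [0.5559, 0.2269, 0.0803]
eef_rot: [-180.0, -0.1, -179.5]
force: [1.7, 0.2, -11.7]
finger_gap: 0.022
gripper_force: 59.1
```

Locked, with a steady pull of about 10.5 N over the rotor's weight. Holding it there.

>>> drive_tool(
  motion=[
    [[0, 0, 0], [0, 0, 0], 0],
    [[0, 0, 0], [0, 0, 0], 0],
    [[0, 0, 0], [0, 0, 0], 0],
    [[0, 0, 0], [0, 0, 0], 0],
    [[0, 0, 0], [0, 0, 0], 0],
    [[0, 0, 0], [0, 0, 0], 0],
    [[0, 0, 0], [0, 0, 0], 0],
    [[0, 0, 0], [0, 0, 0], 0],
    [[0, 0, 0], [0, 0, 0], 0],
    [[0, 0, 0], [0, 0, 0], 0],
  ],
)

```text
time: 15.95
tcp_pos: [0.5562, 0.2269, 0.0808]
eef_rot: [-180.0, -0.0, -179.5]
force: [-0.2, 0.5, -13.8]
finger_gap: 0.0219
gripper_force: 59.2
```

>>> drive_tool(
  motion=[
    [[0, 0, 0], [0, 0, 0], 0],
    [[0, 0, 0], [0, 0, 0], 0],
    [[0, 0, 0], [0, 0, 0], 0],
    [[0, 0, 0], [0, 0, 0], 0],
    [[0, 0, 0], [0, 0, 0], 0],
    [[0, 0, 0], [0, 0, 0], 0],
    [[0, 0, 0], [0, 0, 0], 0],
    [[0, 0, 0], [0, 0, 0], 0],
    [[0, 0, 0], [0, 0, 0], 0],
    [[0, 0, 0], [0, 0, 0], 0],
  ],
)

```text
time: 16.95
tcp_pos: [0.5564, 0.227, 0.081]
eef_rot: [-180.0, 0.0, -179.5]
force: [-1.5, -0.4, -14.3]
finger_gap: 0.0221
gripper_force: 59.3
```

The pull crept up to about 13 N, so I'll ease it back to about 10 N and hold again.

>>> drive_tool(
  motion=[
    [[0, 0, 0], [0, 0, 0.05], 0],
    [[0, 0, 0], [0, 0, 0.07], 0],
    [[0, 0, 0], [0, 0, 0.07], 0],
    [[0, 0, 0], [0, 0, 0.07], 0],
    [[0, 0, 0], [0, 0, 0.07], 0],
    [[0, 0, 0], [0, 0, 0.07], 0],
    [[0, 0, 0], [0, 0, 0.07], 0],
    [[0, 0, 0], [0, 0, 0.07], 0],
    [[0, 0, 0], [0, 0, 0.07], 0],
    [[0, 0, 0], [0, 0, 0.07], 0],
  ],
)

```text
time: 17.95
tcp_pos: [0.5565, 0.2271, 0.0803]
eef_rot: [180.0, 0.0, -179.5]
force: [-2.2, -1.2, -11.4]
finger_gap: 0.0221
gripper_force: 59.3
```

>>> drive_tool(
  motion=[
    [[0, 0, 0], [0, 0, 0], 0],
    [[0, 0, 0], [0, 0, 0], 0],
    [[0, 0, 0], [0, 0, 0], 0],
    [[0, 0, 0], [0, 0, 0], 0],
    [[0, 0, 0], [0, 0, 0], 0],
    [[0, 0, 0], [0, 0, 0], 0],
    [[0, 0, 0], [0, 0, 0], 0],
    [[0, 0, 0], [0, 0, 0], 0],
    [[0, 0, 0], [0, 0, 0], 0],
    [[0, 0, 0], [0, 0, 0], 0],
  ],
)

```text
time: 18.95
tcp_pos: [0.5564, 0.2271, 0.0803]
eef_rot: [180.0, -0.0, -179.5]
force: [-0.8, -1.1, -12.3]
finger_gap: 0.0219
gripper_force: 59.3
```

>>> drive_tool(
  motion=[
    [[0, 0, 0], [0, 0, 0], 0],
    [[0, 0, 0], [0, 0, 0], 0],
    [[0, 0, 0], [0, 0, 0], 0],
    [[0, 0, 0], [0, 0, 0], 0],
    [[0, 0, 0], [0, 0, 0], 0],
    [[0, 0, 0], [0, 0, 0], 0],
    [[0, 0, 0], [0, 0, 0], 0],
    [[0, 0, 0], [0, 0, 0], 0],
    [[0, 0, 0], [0, 0, 0], 0],
    [[0, 0, 0], [0, 0, 0], 0],
  ],
)

```text
time: 19.95
tcp_pos: [0.5564, 0.2271, 0.0803]
eef_rot: [180.0, 0.0, -179.5]
force: [-0.5, -0.7, -10.8]
finger_gap: 0.0217
gripper_force: 59.3
```

>>> drive_tool(
  motion=[
    [[0, 0, 0], [0, 0, 0.1], 0],
    [[0, 0, 0], [0, 0, 0.2], 0],
    [[0, 0, 0], [0, 0, 0.3], 0],
    [[0, 0, 0], [0, 0, 0.4], 0],
    [[0, 0, 0], [0, 0, 0.43], 0],
    [[0, 0, 0], [0, 0, 0.43], 0],
    [[0, 0, 0], [0, 0, 0.43], 0],
    [[0, 0, 0], [0, 0, 0.43], 0],
  ],
)

```text
time: 20.75
tcp_pos: [0.5568, 0.2272, 0.0763]
eef_rot: [180.0, 0.0, -179.5]
force: [0.7, 0.3, -1.2]
finger_gap: 0.022
gripper_force: 60.0
```

>>> drive_tool(
  motion=[
    [[0, 0, 0], [0, 0, 0], 0.3],
    [[0, 0, 0], [0, 0, 0], 0.4],
    [[0, 0, 0], [0, 0, 0], 0.6],
    [[0, 0, 0], [0, 0, 0], 0.6],
    [[0, 0, 0], [0, 0, 0], 0.6],
    [[0, 0, 0], [0, 0, 0], 0.6],
    [[0, 0, 0], [0, 0, 0], 0.6],
  ],
)

```text
time: 21.45
tcp_pos: [0.5564, 0.227, 0.076]
eef_rot: [-180.0, -0.0, -179.5]
force: [0.4, -0.1, -0.3]
finger_gap: 0.0508
gripper_force: 0.0
```

>>> drive_tool(
  motion=[
    [[0, 0, 0], [0, 0, -1], 0.6],
    [[0, 0, 0], [0, 0, -3], 0.6],
    [[0, 0, 0], [0, 0, -6], 0.6],
    [[0, 0, 0], [0, 0, -10], 0.6],
    [[0, 0, 0], [0, 0, -13], 0.6],
    [[0, 0, 0], [0, 0, -14], 0.6],
    [[0, 0, 0], [0, 0, -14], 0.6],
    [[0, 0, 0], [0, 0, -14], 0.6],
    [[0, 0, 0], [0, 0, -14], 0.6],
    [[0, 0, 0], [0, 0, -14], 0.6],
  ],
)

```text
time: 22.45
tcp_pos: [0.5555, 0.2268, 0.2143]
eef_rot: [-180.0, -0.2, -179.5]
force: [-0.1, 0.6, -0.6]
finger_gap: 0.0511
gripper_force: 0.0
```

```bash
python3 - <<'E'
from h import *
w=snap("wrist","w6.png");d=snap("side","d6.png");c=snap("scene","s6.png");print(arm.sense()['force'])
f=lambda m,x,y,w,h:cv2.resize(m[y:y+h,x:x+w],(400,300),interpolation=cv2.INTER_CUBIC)
o=np.vstack([np.hstack([f(w,0,0,640,400),f(d,230,90,160,120)]),np.hstack([f(c,360,205,140,105),f(c,160,100,280,210)])])
cv2.imwrite('pics/c6.png',o[:,:,::-1])
E
```

```text
[-0.71642448  0.13554681 -0.11698689]
```

View pics/c6.png

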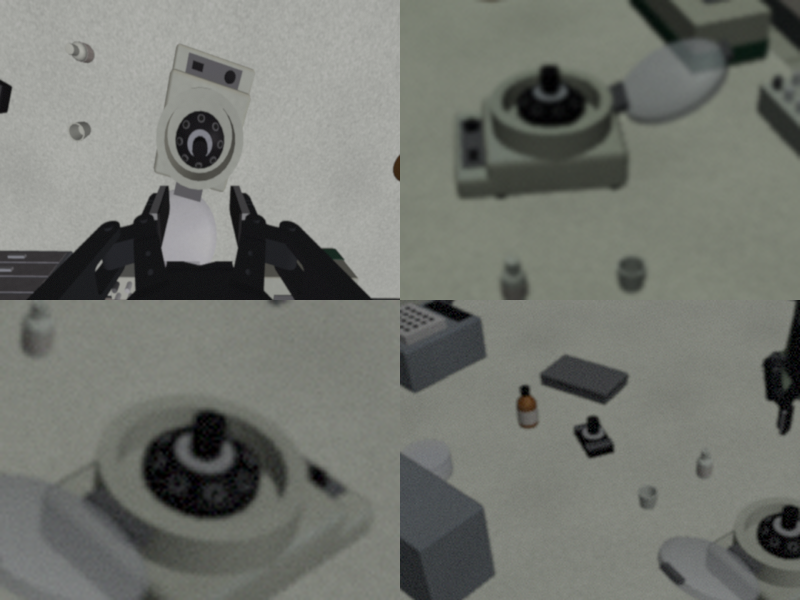

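The views show the rotor seated level and centred in the chamber, the gripper clear above it, and everything else where it was. Handing in.

```bash
python3 -c "
from rig import arm
print(arm.job_done())"
```

```text
the job is handed in; nothing more can be done
None
```

The tube rotor is snapped home on the shaft and stayed locked under a straight pull of about 10 to 13 N for over 4 s. I then let it go, with nothing else on the bench moved, and handed the job in at about 23 s; the hand-in call returned no verdict.

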